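# Pin three loose layers of a turning blank in the laminating jig

## Task

Before the dry-fitted turning blank goes under clamps, line up its three loose layers: slide them home and square into the corner of the laminating jig, so that their holes come over the hole in the jig's board, then take the guide pin from the holder and pass it down through all three layers into the board until its collar sits flat on the top layer, and let go. Feel for the fences and the holes: it is soft wood, so press the layers only gently, with gripper and pin alike. Leave everything else on the bench as it is.

Things in the scene. Friction and masses are not known exactly. Their poses are not given: they have to be found in the camera images.
- blank1: Bottom layer: square soft-wood plate 90 x 90 x 12 mm, about 55 g, with a 14 mm hole through its centre. Origin at its middle (half-way up), z up, x and y along its edges. It lies loose on the board of the laminating jig, whose fences stand 16 to 38 mm beyond its -x side (the robot's side) and its +y side; it lies up to 0.06 rad askew to them.
- blank2: Middle layer: the same plate, loose on the bottom one and up to 9 mm each way and 0.06 rad out of line with it. The jig, screwed to the bench, is not itself measured: board 200 x 200 x 22 mm with two wooden fences, 20 mm thick, 34 mm tall (tops 56 mm above the bench), their inner faces at a right angle. Its +x and -y sides are open.
- blank3: Top layer: the same plate, loose on the middle one, as far out of line. The stack is 36 mm high, its top 58 mm above the bench. Pushed home against both fences, a layer has its hole over the one hole in the jig's board (14 mm wide, right through): its centre is 45 mm from both fences. From that hole the board reaches 75 mm towards -x and +y, 125 mm towards +x and -y.
- pin: Guide pin, about 0.2 kg, standing upright and loose in one of the holder's holes. Round wooden handle 24 mm across, 56 mm long; under it a flat steel collar 36 mm across, 8 mm thick; under that a steel rod 12 mm thick, 50 mm long, end chamfered 1.5 mm. Origin at the handle's middle, z up: collar's underside 36 mm, rod's end 86 mm below it. Fully down, it is 94 mm above the bench.
- holder: Dark wooden holder block, fixed, 210 x 70 x 60 mm, three 20 mm holes (4 mm play all round for the pin's rod) in a row along its x at -68, 0 and +68 mm. Origin at the centre of its underside. Which tool stands in which hole differs.
- spur: Leave alone: four-prong drive centre, steel, head 25 mm across and 33 mm tall, standing in the holder by its taper.
- live: Leave alone: revolving centre, steel, body 38 mm across, 62 mm tall to its cone point, standing in the holder by its taper.
- glue: Leave alone: glue bottle, white, upright, 62 mm across, 150 mm tall.
- clamp: Leave alone: small F clamp lying flat, bar 300 mm long along its x, jaws reach 80 mm to its -y, 25 mm tall.
- gouge: Leave alone: turning gouge lying flat, 450 mm long along its x, 34 mm tall.
- trysquare: Leave alone: try square lying flat: stock 100 x 24 x 18 mm along its x, steel blade to its +y, 160 mm long.
- bowl: Leave alone: small turned bowl, 124 mm across, 50 mm tall.
- sander: Leave alone: cork sanding block, 110 x 62 x 35 mm.
There are look-alikes about, which are no part of the job. Leave any orange or red look-alike of the blank3 alone.

How it is judged:
By the outcome, as a careful person would: the job done as asked, in the order asked, and still so for the second after the job is handed in, with the robot touching nothing.
It also fails if it takes over 72 s, if anything falls off the work surface, if the arm or the gripper's body presses on something with over 40 N, if the wrist force passes 120 N, or if a joint passes its speed limit or range.

## Robot

A 6-joint arm with a two-finger parallel gripper is mounted at the origin on the work surface. World frame = base frame: x ahead of the robot, y to its left, z up, the work surface at z = 0. Lengths are in m, angles in degrees, forces in N, time in s.
With the tool pointing down it reaches from about 0.4 to 0.825 m from the base axis. Payload 7 kg.
Tool frame: the origin (TCP) lies midway between the tips of the shut fingers; the grasp point (between the pads) lies 19 mm behind it (grip_depth is the distance from the TCP to the grasp point, in m); z points along the fingers, y is the direction in which the jaws open and shut (so a half turn about z gives the same grasp; the last joint's range is limited). The gripper opens to 88 mm and grips with 3 to 60 N. Pads are 19 mm wide; open, the fingers measure 130 mm over their backs; the gripper's body (78 mm by 193 mm) begins 47 mm behind the grasp point.
Start: joints at [-57.29, 20.546, 0.682, 0, -70.136, -16.507], TCP at [0.188, -0.648, 0.227] pointing down, gripper open.
Joint ranges: [-176.03, 176.03], [-82.01, 121.73], [-58.28, 71.71], [-173.87, 95.51], [-174.79, -0.11], [-173.66, 173.66]. Speed limits (degrees/s): [136.94, 136.94, 172.46, 180, 180, 180].

## Interface

Orientations are given as [roll, pitch, yaw] about the fixed x, y, z axes, in that order (R = Rz(yaw) Ry(pitch) Rx(roll)).
In Python, from plant import * gives the robot as it stands.
- The arm moves only by the shell command python3 -m inch 'ROWS'. ROWS is JSON, a list of rows, each an object of numbers: "ax", "ay", "az": the turn, a rotation vector about the tool's x, y, z in degrees; "dx", "dy", "dz": the shift along the tool's x, y, z in mm; "fingers": the finger opening in mm, from 0 to 87.6. In form: [{"ax": .., "ay": .., "az": .., "dx": .., "dy": .., "dz": .., "fingers": ..}, ...]. A call has 1 to 8 rows; each row is the pose to reach, as a shift and turn from the pose commanded when the call began, along the tool's axes at that moment; what a row does not reach only later rows make up. A row lasts 1/8 s, in which the tool goes at most 62.5 mm and 10.7 degrees, less where a joint would pass 70% of its speed; a pose out of reach is approached as far as the arm can. A call with a gripper value outside its range is refused whole. The fingers move at their own pace and stop on an object; the grip force is fixed at half the most. Time passes only in rows, so rows that repeat a pose let the fingers close. It gives the time, the measured TCP pose, the force and the opening at its end, in the units of the state.
- get_obs(): the state, without advancing time (a new reading comes with each control period).
- snapshot(name): name is "side" or "top" or "wrist"; returns a dict with "image" (400x640x3 uint8, red, green, blue), "fx", "fy", "cx", "cy" (pixels), "rvec" (rotation vector, rad) and "tvec" (3), from world to camera coordinates, as OpenCV has them. Camera axes: x right, y down, z forward; pixel columns grow to the right and rows downward; lengths in m; the calibration is good to about 2 mm. A picture is of the moment at which its call begins. There is no depth.
- close_job(): hands the job in, once; it reports no verdict.
Trained networks look in the newest picture that a camera, given by its name, has taken for a name from the list of things; names that differ only in an ending like _2 or _b are one class to them, and where a whole thing is asked for, a point or a joint stands for the part that bears it (a point fixed in the world has none). Each returns a list of dicts, best first, with "score" (0 to 1); they miss things now and then, are a little off and sometimes report something else, mostly with a low value. They report only what shows in the picture. A call takes as long as a camera call. They do not tell look-alikes from the thing itself.
- search_frame(target, camera): "bbox" ([centre column, centre row, width, height] in pixels, round what is visible of it).
- trace(target, camera): "mask" (400x640 bool, what is visible of it) and "bbox" ([centre column, centre row, width, height] in pixels, round what is visible of it).
- landmark_of(target, camera): "position" ([column, row] in pixels: a listed point, or the origin of a listed thing).
The state is a dict: "clock": time; "joint_pos": joint angles; "qvel": joint speeds; "tau": joint torques, N m; "tool_pos": TCP position; "orientation": TCP orientation; "force": force on the tool from outside, world axes, zero at the start; "moment": the same for the moment, N m; "opening": finger opening in m.
Only numpy, scipy, OpenCV 4.12 (cv2) and the standard library are available. Lean on these libraries where they do the work, as an engineer would, in place of code of your own. Each camera call takes 0.05 s, during which the arm holds its last target.

## Working session

There is one attempt and no reset: what is moved stays moved. The work goes in short steps, Python scripts to look and compute and a shell command to move; the robot and the scene stay as the last step left them, time stands still between calls to the robot, and variables do not carry over. Pictures are saved under pics/ and viewed, and the job is handed in when it is done.

```bash
ls; mkdir -p pics
cat > h.py <<'E'
from plant import *
import numpy as np, cv2
def save(s,n): cv2.imwrite('pics/'+n+'.png', s['image'][:,:,::-1])
def P(s):
    R=cv2.Rodrigues(np.array(s['rvec'],float))[0]; return R,np.array(s['tvec'],float).ravel()
def ray(s,uv,z):
    R,t=P(s); d=np.array([(uv[0]-s['cx'])/s['fx'],(uv[1]-s['cy'])/s['fy'],1.])
    c=-R.T@t; w=R.T@d; return c+w*(z-c[2])/w[2]
def proj(s,p):
    R,t=P(s); q=R@np.array(p,float)+t; return np.array([s['fx']*q[0]/q[2]+s['cx'],s['fy']*q[1]/q[2]+s['cy']])
E
python3 - <<'E'
from h import *
o=get_obs(); print(o)
for n in ('top','side'):
    s=snapshot(n); save(s,n+'0'); R,t=P(s); print(n,-R.T@t,s['fx'],s['fy'],R[2])
E
```

```text
pics
{'clock': 0.0, 'joint_pos': array([-5.72888396e+01,  2.05927852e+01,  6.33485103e-01, -1.96483043e-02,
       -7.01353378e+01, -1.65050073e+01]), 'qvel': array([ 0.0546977 , -0.05438783,  0.03355031, -0.04911651,  0.00996454,
       -0.00676395]), 'tau': array([-2.40064801e-03, -5.82717848e+01,  2.93063021e+01,  6.99699238e+00,
        7.01095909e-03, -1.50698093e-04]), 'tool_pos': array([ 0.18820269, -0.64772411,  0.22560674]), 'orientation': array([ 1.79904014e+02, -9.17971038e-03, -1.63800531e+02]), 'force': array([ 0.09140889, -0.06914246,  0.32845882]), 'moment': array([0.0467057 , 0.04556785, 0.05059955]), 'opening': 0.08792040155633467}
top [ 0.3701642  -0.00534671  1.43407728] 435.93567508597215 435.93567508597215 [ 0.1280101  -0.02140156 -0.99154192]
side [0.27370733 0.76361822 0.70934364] 382.2554727837961 382.2554727837961 [ 0.25934808 -0.75494523 -0.60232572]
```

View pics/top0.png

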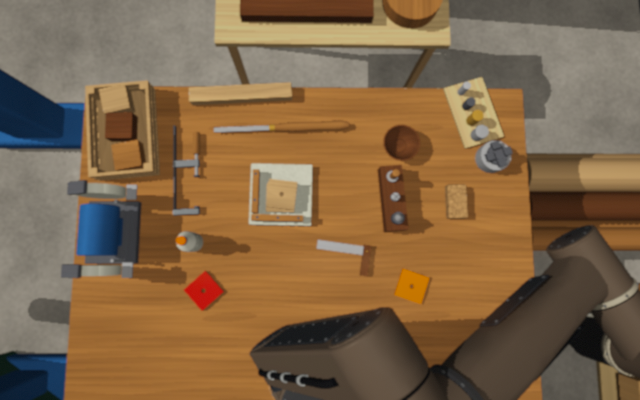

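View pics/side0.png

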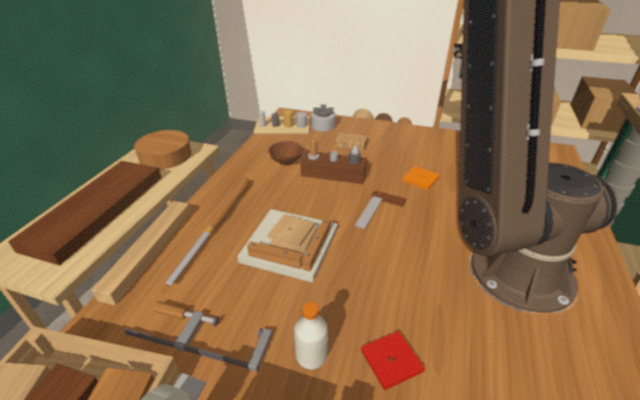

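Run:
```python
from h import *
s=snapshot('top'); im=s['image'][:,:,::-1]
a=cv2.resize(im[155:235,240:325],None,fx=7,fy=7,interpolation=cv2.INTER_CUBIC)
b=cv2.resize(im[155:240,365:420],None,fx=6,fy=6,interpolation=cv2.INTER_CUBIC)
cv2.imwrite('pics/c1.png',a);cv2.imwrite('pics/c2.png',b)
for t in ('pin','holder','blank3','blank1','spur','live'):
    for f in (landmark_of,):
        for r in f(t,'top')[:2]: print(t,r, ray(s,r['position'],{'pin':.124,'holder':0.0,'blank3':.052,'blank1':.028}.get(t,.07)))
ss=snapshot('side')
for r in landmark_of('pin','side')[:2]: print(r, ray(ss,r['position'],.124))
c=cv2.resize(ss['image'][125:195,285:385,::-1],None,fx=7,fy=7,interpolation=cv2.INTER_CUBIC);cv2.imwrite('pics/c3.png',c)
c=cv2.resize(ss['image'][200:285,230:345,::-1],None,fx=6,fy=6,interpolation=cv2.INTER_CUBIC);cv2.imwrite('pics/c4.png',c)
```

```text
pin {'position': [393.5, 173.5], 'score': 0.5} [ 0.62286525 -0.26746383  0.124     ]
holder {'position': [390.7, 201.0], 'score': 0.91} [ 0.55369263 -0.28073362  0.        ]
blank3 {'position': [203.4, 289.4], 'score': 0.93} [0.26988277 0.31804732 0.052     ]
blank3 {'position': [411.0, 287.5], 'score': 0.78} [ 0.27409411 -0.32838819  0.052     ]
blank1 {'position': [203.4, 289.4], 'score': 0.93} [0.26814137 0.32366311 0.028     ]
blank1 {'position': [411.0, 287.5], 'score': 0.78} [ 0.27242584 -0.33399786  0.028     ]
spur {'position': [394.4, 197.7], 'score': 0.58} [ 0.55530297 -0.27930603  0.07      ]
live {'position': [397.7, 218.8], 'score': 0.58} [ 0.48822565 -0.28815756  0.07      ]
live {'position': [367.6, 261.2], 'score': 0.54} [ 0.35600489 -0.19096548  0.07      ]
{'position': [314.0, 149.2], 'score': 0.49} [ 0.60476769 -0.21490206  0.124     ]
```

View pics/c1.png

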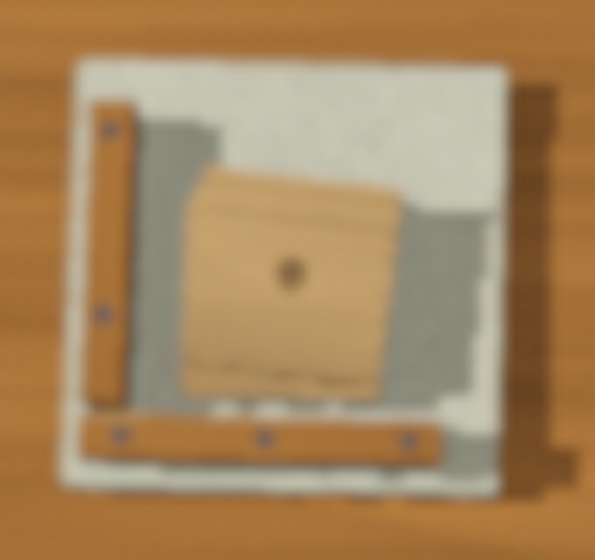

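View pics/c2.png

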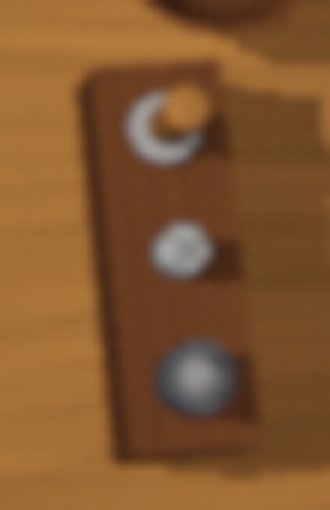

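View pics/c3.png

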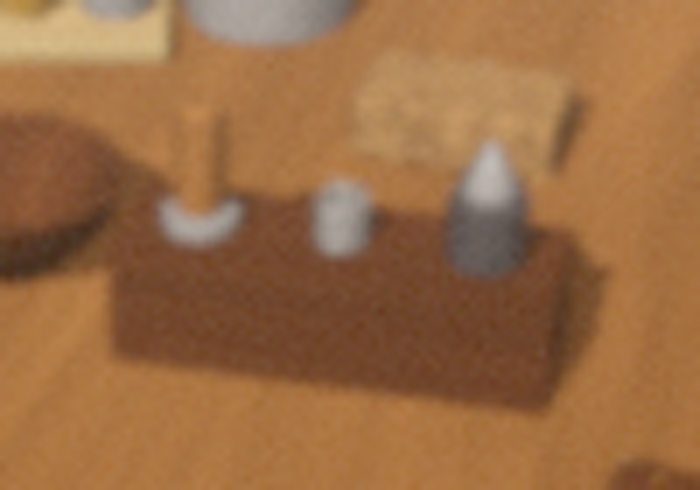

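View pics/c4.png

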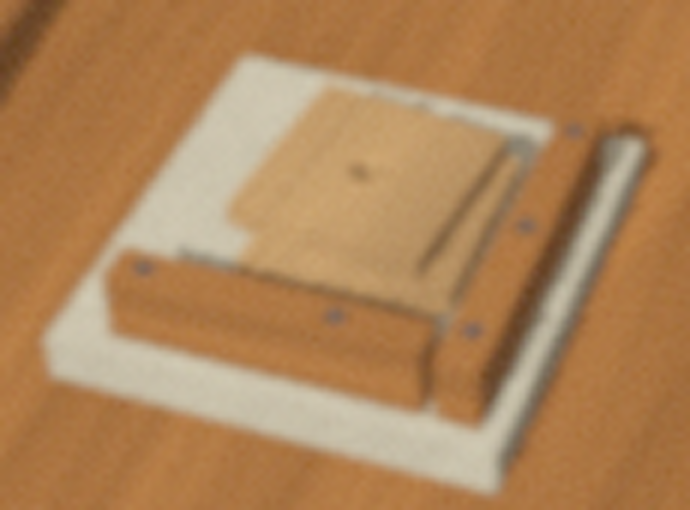

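```bash
cat >> h.py <<'E'
from scipy.spatial.transform import Rotation as Ro
def plan(x,y,z,yaw):
    o=get_obs(); R=Ro.from_euler('xyz',o['orientation'],degrees=True)
    T=Ro.from_euler('xyz',[180,0,yaw],degrees=True)
    d=R.inv().apply(np.array([x,y,z])-o['tool_pos'])*1000
    rv=(R.inv()*T).as_rotvec(degrees=True)
    print('d',d.round(1),'a',rv.round(2),'F',np.round(o['force'],1),'t',round(o['clock'],2))
def st():
    o=get_obs(); print(round(o['clock'],2),o['tool_pos'].round(4),o['orientation'].round(2),'F',o['force'].round(1),'op',round(o['opening'],4),'q',o['joint_pos'].round(0))
E
python3 - <<'E'
from h import *
s=snapshot('top'); save(snapshot('wrist'),'w0')
f=lambda u,v,z: ray(s,(240+(u+.5)/7-.5,155+(v+.5)/7-.5),z)[:2].round(4)
print('board',[f(*p,.022) for p in((78,60),(508,68),(500,488),(62,485))])
print('yfence',f(133,105,.056),f(125,403,.056)); print('xfence',f(85,412,.056),f(440,425,.056))
print('hole3',f(290,272,.058),'corners',[f(*p,.058) for p in((212,170),(402,193),(380,400),(183,393))])
g=lambda u,v,z: ray(s,(365+(u+.5)/6-.5,155+(v+.5)/6-.5),z)[:2].round(4)
print('pin top',g(186,104,.124),'collar',g(165,128,.068), 'holder',[g(*p,.06) for p in((92,72),(218,63),(258,440),(118,455))])
w=snapshot('wrist');R,t=P(w);print('cam',-R.T@t,R[2],w['fx'])
plan(.53,.09,.25,-90)
E
```

```text
board [array([0.6757, 0.1833]), array([ 0.6726, -0.0189]), array([ 0.4743, -0.0153]), array([0.4755, 0.187 ])]
yfence [0.6474 0.1533] [0.5102 0.1546]
xfence [0.5061 0.1726] [0.5003 0.0121]
hole3 [0.57   0.0805] corners [array([0.6169, 0.1166]), array([0.6065, 0.0298]), array([0.5115, 0.0393]), array([0.5146, 0.1283])]
pin top [ 0.6278 -0.274 ] collar [ 0.6258 -0.2739] holder [array([ 0.6577, -0.2369]), array([ 0.6629, -0.3049]), array([ 0.4602, -0.321 ]), array([ 0.4522, -0.2466])]
cam [ 0.11446462 -0.66982495  0.38546969] [ 0.27427325  0.07977499 -0.95833717] 289.00588717488733
d [-534.1  613.5  -23.4] a [ -0.    0.  -73.8] F [ 0.3 -1.   0.1] t 0.7
```

View pics/w0.png

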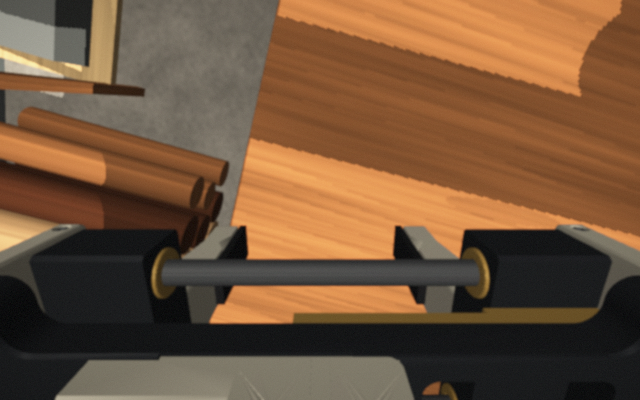

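Run:
```python
from h import *
plan(.47,.085,.28,179)
```

```text
d [-475.1  625.5  -53.4] a [-0.   0.  17.2] F [ 0.3 -1.   0.1] t 0.7
```

```bash
python3 -m inch '[{"dx":-119,"dy":156,"dz":-53,"az":5},{"dx":-237,"dy":313,"dz":-53,"az":9},{"dx":-475,"dy":625,"dz":-53,"az":17},{"dx":-475,"dy":625,"dz":-53,"az":17},{"dx":-475,"dy":625,"dz":-53,"az":17},{"dx":-475,"dy":625,"dz":-53,"az":17},{"dx":-475,"dy":625,"dz":-53,"az":17},{"dx":-475,"dy":625,"dz":-53,"az":17}]'; python3 -c "
from h import *
st();plan(.47,.085,.28,179)"
```

```text
0.7 [ 0.1883 -0.6482  0.2266] [-180.     0.  -163.8] F [ 0.3 -1.   0.1] op 0.0876 q [-57.  21.   1.  -0. -70. -17.]
d [-475.1  625.5  -53.4] a [-0.   0.  17.2] F [ 0.3 -1.   0.1] t 0.7$[0]: bad value
```

```bash
python3 -m inch '[{"ax":0,"ay":0,"az":17,"dx":-475,"dy":625,"dz":-53,"fingers":87},{"ax":0,"ay":0,"az":17,"dx":-475,"dy":625,"dz":-53,"fingers":87},{"ax":0,"ay":0,"az":17,"dx":-475,"dy":625,"dz":-53,"fingers":87},{"ax":0,"ay":0,"az":17,"dx":-475,"dy":625,"dz":-53,"fingers":87},{"ax":0,"ay":0,"az":17,"dx":-475,"dy":625,"dz":-53,"fingers":87},{"ax":0,"ay":0,"az":17,"dx":-475,"dy":625,"dz":-53,"fingers":87},{"ax":0,"ay":0,"az":17,"dx":-475,"dy":625,"dz":-53,"fingers":87},{"ax":0,"ay":0,"az":17,"dx":-475,"dy":625,"dz":-53,"fingers":87}]'; python3 -c "
from h import *
st();plan(.47,.085,.28,179)"
```

```text
clock: 1.7
tool_pos: [0.3677, -0.1807, 0.2609]
orientation: [-180.0, 0.1, 179.2]
force: [1.7, -0.7, 0.6]
opening: 0.0869
1.7 [ 0.3677 -0.1807  0.2609] [-1.800e+02  1.000e-01  1.792e+02] F [ 1.7 -0.7  0.6] op 0.0869 q [  2.  -7. -27.   0. -70. -93.]
d [-98.6 267.1 -18.9] a [-0.   0.1  0.2] F [ 1.7 -0.7  0.6] t 1.7
```

```bash
python3 -m inch '[{"ax":0,"ay":0,"az":0,"dx":-95,"dy":255,"dz":-18,"fingers":50},{"ax":0,"ay":0,"az":0,"dx":-95,"dy":255,"dz":-18,"fingers":50},{"ax":0,"ay":0,"az":0,"dx":-95,"dy":255,"dz":-18,"fingers":50},{"ax":0,"ay":0,"az":0,"dx":-95,"dy":255,"dz":-18,"fingers":50},{"ax":0,"ay":0,"az":0,"dx":-95,"dy":255,"dz":-18,"fingers":50},{"ax":0,"ay":0,"az":0,"dx":-95,"dy":255,"dz":-18,"fingers":50}]'; python3 -c "
from h import *
st();plan(.47,.085,.28,179)
w=snapshot('wrist');save(w,'w1')
w=snapshot('wrist');save(w,'w2');st();import pickle;pickle.dump(w,open('w2.pkl','wb'))"
```

```text
clock: 2.45
tool_pos: [0.4661, 0.0723, 0.278]
orientation: [-180.0, -0.0, 179.3]
force: [-0.3, -1.1, 0.1]
opening: 0.05
2.45 [0.4661 0.0723 0.278 ] [-1.7998e+02 -3.0000e-02  1.7932e+02] F [-0.3 -1.1  0.1] op 0.05 q [  33.   -1.  -19.   -0.  -72. -123.]
d [-3.7 12.8 -2. ] a [-0.02 -0.03  0.32] F [-0.3 -1.1  0.1] t 2.45
2.55 [0.4655 0.0706 0.2781] [-1.7998e+02 -3.0000e-02  1.7921e+02] F [-0.5 -0.2 -0.4] op 0.0501 q [  33.   -1.  -19.   -0.  -72. -123.]
```

View pics/w2.png

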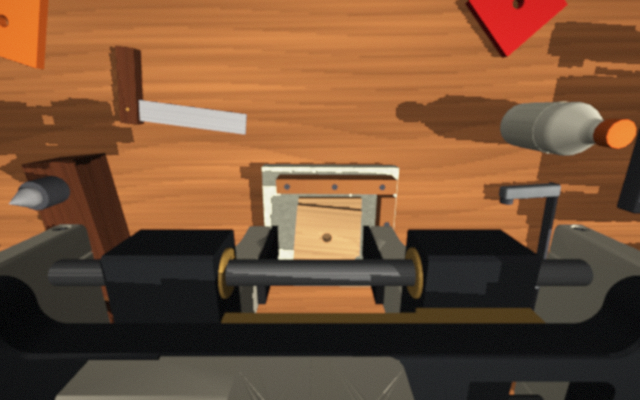

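```bash
python3 -m inch '[{"ax":0,"ay":0,"az":0,"dx":-190,"dy":30,"dz":60,"fingers":50},{"ax":0,"ay":0,"az":0,"dx":-190,"dy":30,"dz":60,"fingers":50},{"ax":0,"ay":0,"az":0,"dx":-190,"dy":30,"dz":60,"fingers":50},{"ax":0,"ay":0,"az":0,"dx":-190,"dy":30,"dz":60,"fingers":50},{"ax":0,"ay":0,"az":0,"dx":-190,"dy":30,"dz":60,"fingers":50},{"ax":0,"ay":0,"az":0,"dx":-190,"dy":30,"dz":60,"fingers":50}]'; python3 -c "
from h import *
w=snapshot('wrist');save(w,'w3');st();import pickle;pickle.dump(w,open('w3.pkl','wb'))"
```

```text
clock: 3.3
tool_pos: [0.6556, 0.0976, 0.2194]
orientation: [180.0, 0.1, 179.2]
force: [-0.2, -0.9, 0.9]
opening: 0.0502
3.35 [0.6556 0.0979 0.2198] [1.7995e+02 1.0000e-01 1.7918e+02] F [-1.5 -0.2  0.3] op 0.0501 q [  25.   20.   -2.    0.  -69. -116.]
```

View pics/w3.png

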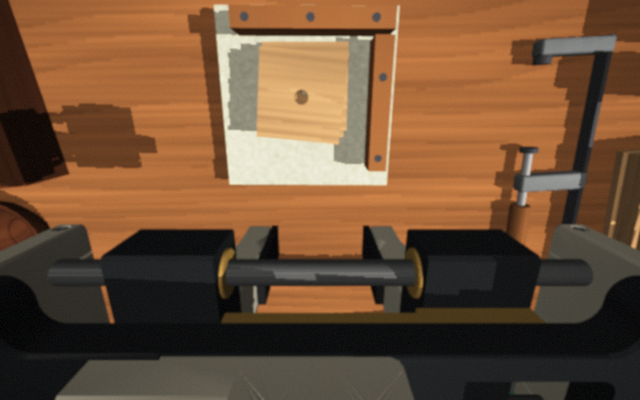

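```bash
python3 -c "
from h import *
import pickle;w=pickle.load(open('w3.pkl','rb'))
cv2.imwrite('pics/c5.png',cv2.resize(w['image'][0:192,205:405,::-1],None,fx=3,fy=3,interpolation=cv2.INTER_CUBIC))"
```

```text
(no output)
```

View pics/c5.png

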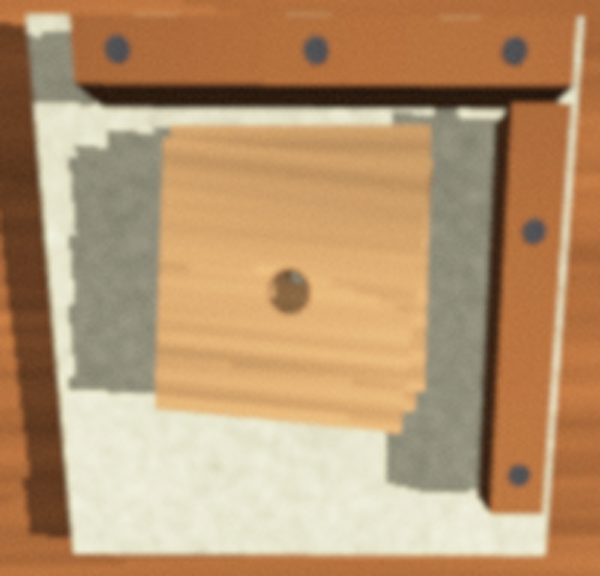

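```bash
python3 -c "
from h import *
import pickle;s=pickle.load(open('w3.pkl','rb'))
f=lambda u,v,z: ray(s,(205+(u+.5)/3-.5,(v+.5)/3-.5),z)[:2].round(4)
print('xf top',f(80,86,.056),f(570,90,.056),'bot',f(105,104,.022),f(500,108,.022))
print('yf top',f(509,110,.056),f(490,510,.056),'bot',f(496,130,.022),f(480,490,.022))
print('board',f(73,554,.022),f(546,554,.022),f(27,15,.022),f(583,15,.022))
print('b3',f(165,127,.058),f(432,124,.058),f(427,390,.058),f(155,408,.058),'hole',f(290,290,.058),'low',f(402,433,.046),f(402,433,.034))
"
```

```text
xf top [0.5037 0.0116] [0.5073 0.1742] bot [0.5019 0.011 ] [0.5053 0.1567]
yf top [0.5129 0.1541] [0.6493 0.1522] bot [0.5126 0.1554] [0.6482 0.1535]
board [ 0.6733 -0.0189] [0.6763 0.1824] [ 0.4728 -0.0143] [0.4757 0.1854]
b3 [0.5168 0.0392] [0.5172 0.1283] [0.6042 0.1276] [0.6091 0.0286] hole [0.569  0.0792] low [0.6211 0.1194] [0.6226 0.1202]
```

```bash
python3 -c "
from h import *
plan(.648,.082,.026,179)"
```

```text
d [  7.7 -16.2 193.8] a [0.05 0.1  0.18] F [-1.5 -0.2  0.3] t 3.35
```

```bash
python3 -m inch '[{"ax":0,"ay":0,"az":0.2,"dx":8,"dy":-16,"dz":140,"fingers":30},{"ax":0,"ay":0,"az":0.2,"dx":8,"dy":-16,"dz":140,"fingers":30},{"ax":0,"ay":0,"az":0.2,"dx":8,"dy":-16,"dz":170,"fingers":30},{"ax":0,"ay":0,"az":0.2,"dx":8,"dy":-16,"dz":185,"fingers":30},{"ax":0,"ay":0,"az":0.2,"dx":8,"dy":-16,"dz":192,"fingers":30},{"ax":0,"ay":0,"az":0.2,"dx":8,"dy":-16,"dz":192,"fingers":30},{"ax":0,"ay":0,"az":0.2,"dx":8,"dy":-16,"dz":192,"fingers":30}]'; python3 -c "
from h import *
st();plan(.605,.082,.026,179)"
```

```text
clock: 4.22
tool_pos: [0.6492, 0.0831, 0.0282]
orientation: [179.9, 0.2, 179.0]
force: [-0.2, 0.4, -0.1]
opening: 0.0303
4.22 [0.6492 0.0831 0.0282] [1.7994e+02 1.6000e-01 1.7902e+02] F [-0.2  0.4 -0.1] op 0.0303 q [  24.   29.  -15.    0.  -46. -115.]
d [44.2 -1.9  2. ] a [0.06 0.16 0.02] F [-0.2  0.4 -0.1] t 4.22
```

```bash
python3 -m inch '[{"ax":0,"ay":0,"az":0,"dx":5,"dy":0,"dz":2,"fingers":30},{"ax":0,"ay":0,"az":0,"dx":10,"dy":0,"dz":2,"fingers":30},{"ax":0,"ay":0,"az":0,"dx":15,"dy":0,"dz":2,"fingers":30},{"ax":0,"ay":0,"az":0,"dx":20,"dy":0,"dz":2,"fingers":30},{"ax":0,"ay":0,"az":0,"dx":25,"dy":0,"dz":2,"fingers":30},{"ax":0,"ay":0,"az":0,"dx":30,"dy":0,"dz":2,"fingers":30},{"ax":0,"ay":0,"az":0,"dx":34,"dy":0,"dz":2,"fingers":30},{"ax":0,"ay":0,"az":0,"dx":37,"dy":0,"dz":2,"fingers":30}]'; python3 -c "
from h import *
w=snapshot('wrist');save(w,'w4');st()
cv2.imwrite('pics/c6.png',cv2.resize(w['image'][0:260,150:470,::-1],None,fx=2,fy=2))"
```

```text
clock: 5.22
tool_pos: [0.611, 0.0832, 0.0243]
orientation: [180.0, 0.0, 179.0]
force: [2.2, -0.9, -0.0]
opening: 0.0296
5.28 [0.6107 0.0832 0.0243] [180.     0.   179.01] F [0.2 0.7 0.5] op 0.0299 q [  26.   26.  -20.    0.  -44. -117.]
```

View pics/c6.png

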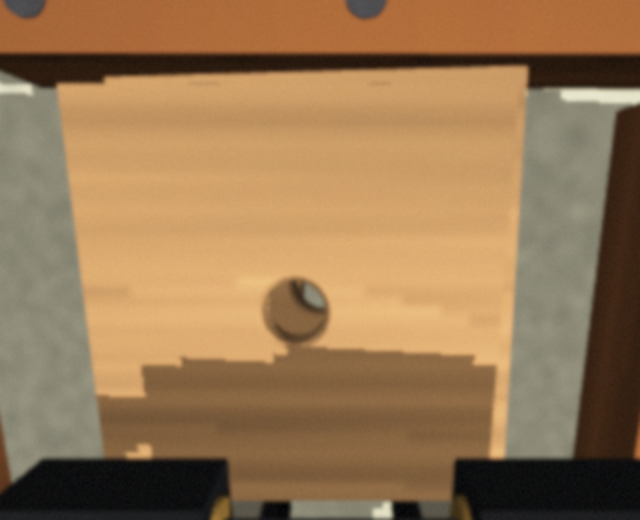

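```bash
python3 -m inch '[{"ax":0,"ay":0,"az":0,"dx":2,"dy":0,"dz":-1,"fingers":30},{"ax":0,"ay":0,"az":0,"dx":3,"dy":0,"dz":-1,"fingers":30},{"ax":0,"ay":0,"az":0,"dx":4,"dy":0,"dz":-1,"fingers":30},{"ax":0,"ay":0,"az":0,"dx":4.5,"dy":0,"dz":-1,"fingers":30}]'; python3 -m inch '[{"ax":0,"ay":0,"az":0,"dx":0.5,"dy":0,"dz":0,"fingers":30}]'
```

```text
clock: 5.78
tool_pos: [0.6068, 0.0834, 0.0253]
orientation: [180.0, 0.0, 179.0]
force: [2.7, 0.6, 0.4]
opening: 0.0298
clock: 5.9
tool_pos: [0.6063, 0.0834, 0.0253]
orientation: [180.0, 0.0, 179.0]
force: [1.5, -1.6, 0.9]
opening: 0.03
```

```bash
for i in 1; do python3 -m inch '[{"ax":0,"ay":0,"az":0,"dx":0.5,"dy":0,"dz":0,"fingers":30},{"ax":0,"ay":0,"az":0,"dx":1,"dy":0,"dz":0,"fingers":30}]'; done; python3 -m inch '[{"ax":0,"ay":0,"az":0,"dx":0.5,"dy":0,"dz":0,"fingers":30}]';  python3 -c "
from h import *
w=snapshot('wrist');save(w,'w5');st()
cv2.imwrite('pics/c7.png',cv2.resize(w['image'][0:260,150:470,::-1],None,fx=2,fy=2))"
```

```text
clock: 6.15
tool_pos: [0.6053, 0.0834, 0.0253]
orientation: [180.0, 0.0, 179.0]
force: [4.1, -0.7, -0.3]
opening: 0.0299
clock: 6.28
tool_pos: [0.6054, 0.0834, 0.0254]
orientation: [180.0, 0.1, 179.0]
force: [5.8, -2.1, -0.2]
opening: 0.0299
6.33 [0.6054 0.0834 0.0255] [1.7998e+02 8.0000e-02 1.7901e+02] F [ 6.1 -0.8 -0.9] op 0.0298 q [  26.   26.  -21.    0.  -43. -117.]
```

View pics/c7.png

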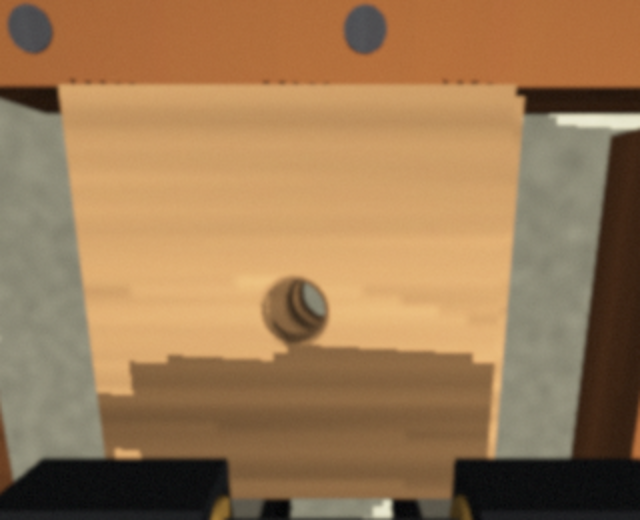

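```bash
python3 -m inch '[{"ax":0,"ay":0,"az":0,"dx":-5,"dy":0,"dz":0,"fingers":30},{"ax":0,"ay":0,"az":0,"dx":-10,"dy":0,"dz":-40,"fingers":30},{"ax":0,"ay":0,"az":0,"dx":-10,"dy":0,"dz":-75,"fingers":30},{"ax":0,"ay":0,"az":-10,"dx":-10,"dy":-10,"dz":-80,"fingers":30},{"ax":0,"ay":0,"az":-20,"dx":-10,"dy":-20,"dz":-80,"fingers":30},{"ax":0,"ay":0,"az":-30,"dx":0,"dy":-40,"dz":-80,"fingers":30},{"ax":0,"ay":0,"az":-40,"dx":20,"dy":-60,"dz":-80,"fingers":30},{"ax":0,"ay":0,"az":-50,"dx":54,"dy":-80,"dz":-80,"fingers":30}]'; python3 -c "
from h import *
st();plan(.551,.003,.10,269)"
```

```text
clock: 7.32
tool_pos: [0.5482, 0.0035, 0.1045]
orientation: [179.9, -0.1, -130.7]
force: [-0.8, -0.6, 0.1]
opening: 0.0299
7.33 [0.5482 0.0035 0.1045] [ 1.7993e+02 -9.0000e-02 -1.3069e+02] F [-0.8 -0.6  0.1] op 0.0299 q [ 21.  15. -25.  -0. -50. -62.]
d [-1.4 -2.5  4.5] a [  0.1   -0.07 -39.69] F [-0.8 -0.6  0.1] t 7.33
```

```bash
python3 -m inch '[{"ax":0,"ay":0,"az":-40,"dx":-1,"dy":-2,"dz":4,"fingers":30},{"ax":0,"ay":0,"az":-40,"dx":-1,"dy":-2,"dz":4,"fingers":30},{"ax":0,"ay":0,"az":-40,"dx":-1,"dy":-2,"dz":4,"fingers":30},{"ax":0,"ay":0,"az":-40,"dx":-1,"dy":-2,"dz":4,"fingers":30},{"ax":0,"ay":0,"az":-40,"dx":-1,"dy":-2,"dz":4,"fingers":30},{"ax":0,"ay":0,"az":-40,"dx":-1,"dy":-2,"dz":4,"fingers":30}]'; python3 -c "
from h import *
w=snapshot('wrist');save(w,'w6');st();plan(.551,.003,.026,269)"
```

```text
clock: 8.07
tool_pos: [0.551, 0.0037, 0.101]
orientation: [180.0, -0.0, -91.2]
force: [-0.7, -0.4, 0.9]
opening: 0.03
8.12 [0.5511 0.0037 0.1011] [ 1.7996e+02 -1.0000e-02 -9.1150e+01] F [ 0.6  0.1 -0.4] op 0.0299 q [ 21.  16. -24.  -0. -50. -22.]
d [ 0.7  0.  75.1] a [ 0.04 -0.01 -0.15] F [ 0.6  0.1 -0.4] t 8.12
```

View pics/w6.png

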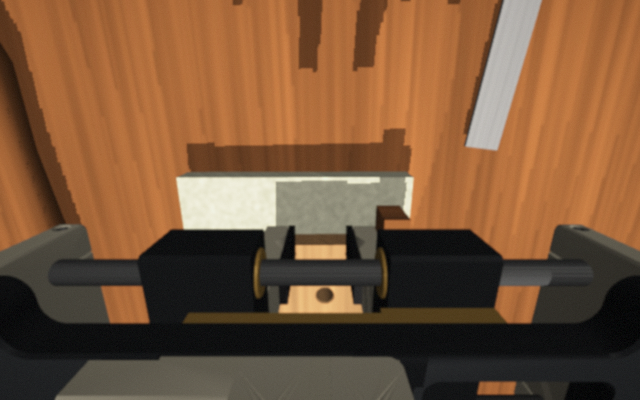

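```bash
python3 -c "
from h import *
w=snapshot('wrist')
for v,z in((234,.022),(234,.034),(246,.058),(295,.058)): print(v,z,ray(w,(325,v),z))
cv2.imwrite('pics/c8.png',cv2.resize(w['image'][160:320,220:440,::-1],None,fx=3.5,fy=3.5))"
```

```text
234 0.022 [0.54768236 0.03684824 0.022     ]
234 0.034 [0.5477935  0.03128072 0.034     ]
246 0.058 [0.54817122 0.03025298 0.058     ]
295 0.058 [0.54885049 0.07442617 0.058     ]
```

View pics/c8.png

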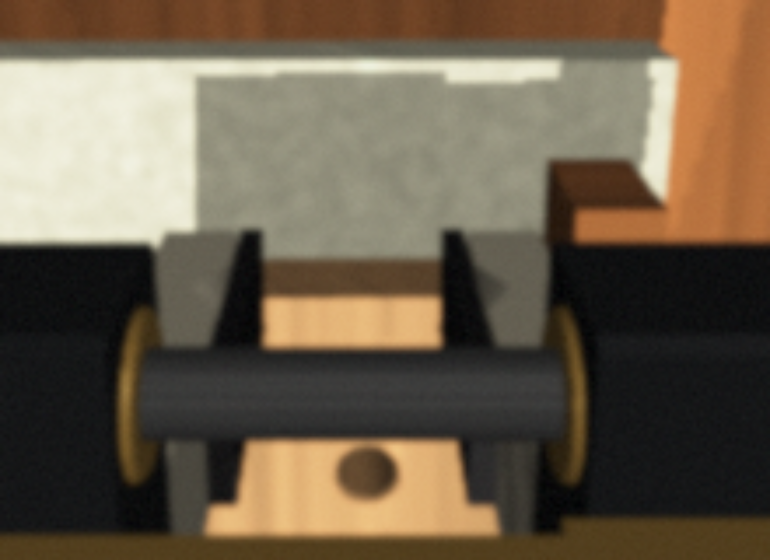

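```bash
python3 -m inch '[{"ax":0,"ay":0,"az":0,"dx":0,"dy":0,"dz":40,"fingers":30},{"ax":0,"ay":0,"az":0,"dx":0,"dy":0,"dz":65,"fingers":30},{"ax":0,"ay":0,"az":0,"dx":0,"dy":0,"dz":75,"fingers":30},{"ax":0,"ay":0,"az":0,"dx":0,"dy":0,"dz":75,"fingers":30}]' ; python3 -m inch '[{"ax":0,"ay":0,"az":0,"dx":-6,"dy":0,"dz":0,"fingers":30},{"ax":0,"ay":0,"az":0,"dx":-12,"dy":0,"dz":0,"fingers":30},{"ax":0,"ay":0,"az":0,"dx":-18,"dy":0,"dz":0,"fingers":30},{"ax":0,"ay":0,"az":0,"dx":-24,"dy":0,"dz":0,"fingers":30},{"ax":0,"ay":0,"az":0,"dx":-30,"dy":0,"dz":0,"fingers":30},{"ax":0,"ay":0,"az":0,"dx":-36,"dy":0,"dz":0,"fingers":30},{"ax":0,"ay":0,"az":0,"dx":-41,"dy":0,"dz":0,"fingers":30},{"ax":0,"ay":0,"az":0,"dx":-44,"dy":0,"dz":0,"fingers":30}]'
```

```text
clock: 8.68
tool_pos: [0.5512, 0.0036, 0.026]
orientation: [179.9, -0.0, -91.0]
force: [0.2, -1.0, 0.5]
opening: 0.0303
clock: 9.68
tool_pos: [0.5522, 0.0481, 0.0262]
orientation: [180.0, -0.0, -91.0]
force: [0.3, -2.1, 0.3]
opening: 0.0298
```

```bash
python3 -m inch '[{"ax":0,"ay":0,"az":0,"dx":-1,"dy":0,"dz":0,"fingers":30},{"ax":0,"ay":0,"az":0,"dx":-2,"dy":0,"dz":0,"fingers":30},{"ax":0,"ay":0,"az":0,"dx":-3,"dy":0,"dz":0,"fingers":30},{"ax":0,"ay":0,"az":0,"dx":-4,"dy":0,"dz":0,"fingers":30}]' ; python3 -m inch '[{"ax":0,"ay":0,"az":0,"dx":-0.5,"dy":0,"dz":0,"fingers":30},{"ax":0,"ay":0,"az":0,"dx":-1,"dy":0,"dz":0,"fingers":30}]'
```

```text
clock: 10.18
tool_pos: [0.5522, 0.0517, 0.0262]
orientation: [180.0, 0.0, -91.0]
force: [0.4, -1.4, -0.1]
opening: 0.0301
clock: 10.42
tool_pos: [0.5522, 0.0527, 0.0262]
orientation: [180.0, -0.0, -91.0]
force: [0.6, -2.4, 0.8]
opening: 0.0301
```

```bash
python3 -m inch '[{"ax":0,"ay":0,"az":0,"dx":-0.5,"dy":0,"dz":0,"fingers":30},{"ax":0,"ay":0,"az":0,"dx":-1,"dy":0,"dz":0,"fingers":30}]' ; python3 -m inch '[{"ax":0,"ay":0,"az":0,"dx":-0.5,"dy":0,"dz":0,"fingers":30}]'
```

```text
clock: 10.68
tool_pos: [0.5521, 0.0528, 0.0262]
orientation: [180.0, -0.1, -91.0]
force: [2.4, -9.6, 1.1]
opening: 0.0301
clock: 10.8
tool_pos: [0.5521, 0.0528, 0.0262]
orientation: [180.0, -0.1, -91.0]
force: [4.7, -12.4, -0.1]
opening: 0.0299
```

```bash
python3 -m inch '[{"ax":0,"ay":0,"az":0,"dx":6,"dy":0,"dz":0,"fingers":30},{"ax":0,"ay":0,"az":0,"dx":10,"dy":0,"dz":-40,"fingers":30},{"ax":0,"ay":0,"az":0,"dx":10,"dy":0,"dz":-74,"fingers":30},{"ax":0,"ay":0,"az":10,"dx":0,"dy":-30,"dz":-74,"fingers":30},{"ax":0,"ay":0,"az":20,"dx":-10,"dy":-50,"dz":-74,"fingers":30},{"ax":0,"ay":0,"az":30,"dx":-30,"dy":-70,"dz":-74,"fingers":30},{"ax":0,"ay":0,"az":40,"dx":-54,"dy":-83,"dz":-74,"fingers":30},{"ax":0,"ay":0,"az":50,"dx":-54,"dy":-83,"dz":-74,"fingers":30}]';python3 -m inch '[{"ax":0,"ay":0,"az":40,"dx":0,"dy":0,"dz":0,"fingers":30},{"ax":0,"ay":0,"az":40,"dx":0,"dy":0,"dz":0,"fingers":30},{"ax":0,"ay":0,"az":40,"dx":0,"dy":0,"dz":0,"fingers":30},{"ax":0,"ay":0,"az":40,"dx":0,"dy":0,"dz":0,"fingers":30},{"ax":0,"ay":0,"az":40,"dx":0,"dy":0,"dz":0,"fingers":30}]'; python3 -c "
from h import *
w=snapshot('wrist');save(w,'w7');st();plan(.625,.107,.026,179)"
```

```text
clock: 11.8
tool_pos: [0.6369, 0.1084, 0.0997]
orientation: [180.0, 0.0, -141.3]
force: [-0.9, -0.2, -0.0]
opening: 0.03
clock: 12.42
tool_pos: [0.636, 0.1069, 0.1]
orientation: [180.0, -0.0, 179.1]
force: [0.0, -0.4, -0.2]
opening: 0.0298
12.47 [0.636  0.1069 0.1001] [ 1.7999e+02 -2.0000e-02  1.7918e+02] F [-0.3 -0.5 -0.1] op 0.0299 q [  27.   24.  -12.   -0.  -54. -118.]
d [11.  -0.1 74.1] a [ 0.01 -0.02  0.18] F [-0.3 -0.5 -0.1] t 12.47
```

View pics/w7.png

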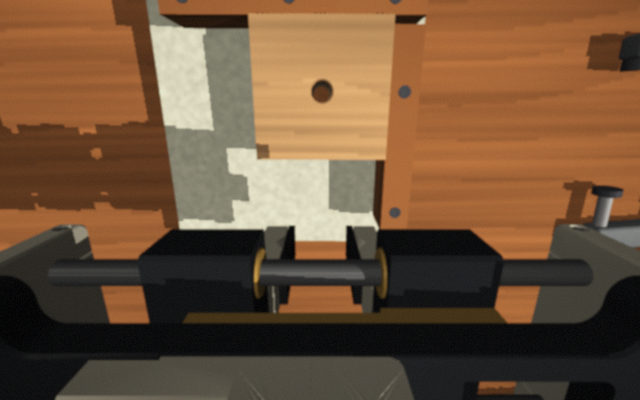

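```bash
python3 -m inch '[{"ax":0,"ay":0,"az":0.2,"dx":0,"dy":0,"dz":40,"fingers":30},{"ax":0,"ay":0,"az":0.2,"dx":0,"dy":0,"dz":66,"fingers":30},{"ax":0,"ay":0,"az":0.2,"dx":0,"dy":0,"dz":74,"fingers":30},{"ax":0,"ay":0,"az":0.2,"dx":5,"dy":0,"dz":74,"fingers":30},{"ax":0,"ay":0,"az":0.2,"dx":12,"dy":0,"dz":74,"fingers":30},{"ax":0,"ay":0,"az":0.2,"dx":19,"dy":0,"dz":74,"fingers":30},{"ax":0,"ay":0,"az":0.2,"dx":24,"dy":0,"dz":74,"fingers":30},{"ax":0,"ay":0,"az":0.2,"dx":27,"dy":0,"dz":74,"fingers":30}]'; python3 -m inch '[{"ax":0,"ay":0,"az":0,"dx":1,"dy":0,"dz":0,"fingers":30},{"ax":0,"ay":0,"az":0,"dx":1.5,"dy":0,"dz":0,"fingers":30}]'
```

```text
clock: 13.48
tool_pos: [0.609, 0.1074, 0.0268]
orientation: [180.0, 0.0, 178.8]
force: [0.9, 0.5, 0.1]
opening: 0.0299
clock: 13.72
tool_pos: [0.6078, 0.1073, 0.0263]
orientation: [180.0, 0.0, 178.8]
force: [0.4, 0.1, 0.2]
opening: 0.0299
```

```bash
python3 -m inch '[{"ax":0,"ay":0,"az":0,"dx":0.5,"dy":0,"dz":0,"fingers":30},{"ax":0,"ay":0,"az":0,"dx":1,"dy":0,"dz":0,"fingers":30}]'; python3 -m inch '[{"ax":0,"ay":0,"az":0,"dx":0.5,"dy":0,"dz":0,"fingers":30},{"ax":0,"ay":0,"az":0,"dx":1,"dy":0,"dz":0,"fingers":30}]';python3 -m inch '[{"ax":0,"ay":0,"az":0,"dx":0.4,"dy":0,"dz":0,"fingers":30}]'
```

```text
clock: 13.98
tool_pos: [0.6067, 0.1072, 0.0261]
orientation: [-180.0, -0.0, 178.8]
force: [-0.2, 0.1, 0.3]
opening: 0.0301
clock: 14.22
tool_pos: [0.6058, 0.1073, 0.0262]
orientation: [180.0, 0.0, 178.8]
force: [0.9, -1.9, -0.4]
opening: 0.0299
clock: 14.35
tool_pos: [0.6058, 0.1073, 0.0264]
orientation: [180.0, 0.1, 178.8]
force: [2.6, -1.8, -1.1]
opening: 0.03
```

```bash
python3 -m inch '[{"ax":0,"ay":0,"az":0,"dx":0.6,"dy":0,"dz":0,"fingers":30},{"ax":0,"ay":0,"az":0,"dx":0.6,"dy":0,"dz":0,"fingers":30}]';  python3 -m inch '[{"ax":0,"ay":0,"az":0,"dx":-5,"dy":0,"dz":0,"fingers":30},{"ax":0,"ay":0,"az":0,"dx":-15,"dy":0,"dz":0,"fingers":30},{"ax":0,"ay":0,"az":0,"dx":-30,"dy":0,"dz":-60,"fingers":50},{"ax":0,"ay":0,"az":0,"dx":-30,"dy":0,"dz":-100,"fingers":50},{"ax":0,"ay":0,"az":0,"dx":-30,"dy":0,"dz":-120,"fingers":50},{"ax":0,"ay":0,"az":0,"dx":-30,"dy":0,"dz":-120,"fingers":50}]'; python3 -c "
from h import *
w=snapshot('wrist');save(w,'w8');st()
cv2.imwrite('pics/c9.png',cv2.resize(w['image'][0:230,200:440,::-1],None,fx=2.5,fy=2.5,interpolation=cv2.INTER_CUBIC))
f=lambda u,v,z: ray(w,(200+(u+.5)/2.5-.5,(v+.5)/2.5-.5),z)[:2].round(4)
import pickle;pickle.dump(w,open('w8.pkl','wb'))"
```

```text
clock: 14.6
tool_pos: [0.6058, 0.1074, 0.0267]
orientation: [180.0, 0.1, 178.8]
force: [5.6, -2.4, -0.7]
opening: 0.0296
clock: 15.35
tool_pos: [0.636, 0.1071, 0.1482]
orientation: [179.9, 0.2, 178.8]
force: [0.3, -0.0, -0.6]
opening: 0.0501
15.4 [0.635  0.1068 0.1466] [1.7996e+02 4.0000e-02 1.7879e+02] F [ 0.2  0.8 -0.8] op 0.0503 q [  27.   21.  -10.   -0.  -59. -118.]
```

View pics/c9.png

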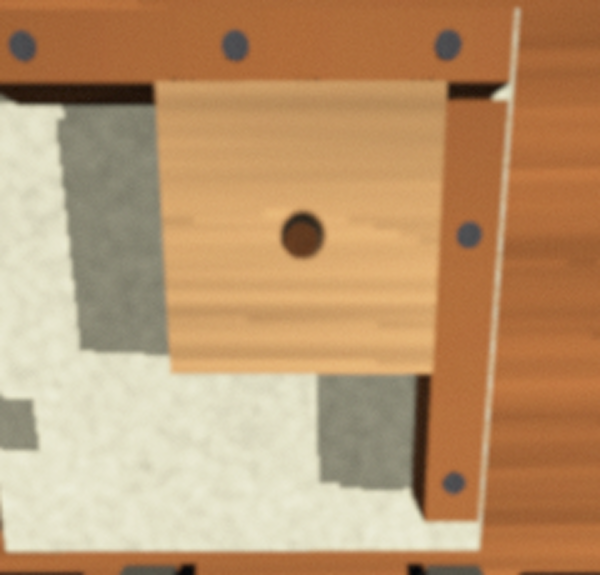

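```bash
python3 -c "
from h import *
import pickle;w=pickle.load(open('w8.pkl','rb'))
f=lambda u,v,z: ray(w,(200+(u+.5)/2.5-.5,(v+.5)/2.5-.5),z)[:2].round(4)
print(f(302,234,.058),[f(*p,.058) for p in((156,82),(447,82),(432,374),(171,374))])
plan(.645,-.272,.25,183)"
python3 -m inch '[{"ax":0,"ay":0,"az":-4,"dx":-10,"dy":-379,"dz":-100,"fingers":60},{"ax":0,"ay":0,"az":-4,"dx":-10,"dy":-379,"dz":-100,"fingers":60},{"ax":0,"ay":0,"az":-4,"dx":-10,"dy":-379,"dz":-100,"fingers":60},{"ax":0,"ay":0,"az":-4,"dx":-10,"dy":-379,"dz":-100,"fingers":60},{"ax":0,"ay":0,"az":-4,"dx":-10,"dy":-379,"dz":-100,"fingers":60},{"ax":0,"ay":0,"az":-4,"dx":-10,"dy":-379,"dz":-100,"fingers":60},{"ax":0,"ay":0,"az":-4,"dx":-10,"dy":-379,"dz":-100,"fingers":60},{"ax":0,"ay":0,"az":-4,"dx":-10,"dy":-379,"dz":-100,"fingers":60}]'; python3 -m inch '[{"ax":0,"ay":0,"az":0,"dx":0,"dy":0,"dz":0,"fingers":60},{"ax":0,"ay":0,"az":0,"dx":0,"dy":0,"dz":0,"fingers":60}]';python3 -c "
from h import *
w=snapshot('wrist');save(w,'w9');st();import pickle;pickle.dump(w,open('w9.pkl','wb'))
for r in landmark_of('pin','wrist'): print(r,ray(w,r['position'],.096))"
```

```text
[0.5496 0.1093] [array([0.5043, 0.0652]), array([0.5061, 0.155 ]), array([0.5962, 0.1531]), array([0.5943, 0.0633])]
d [ -18.1 -378.4 -103.7] a [ 0.04  0.04 -4.21] F [ 0.2  0.8 -0.8] t 15.4
clock: 16.4
tool_pos: [0.6362, -0.2735, 0.2445]
orientation: [180.0, -0.1, -177.3]
force: [-0.5, 1.2, 0.1]
opening: 0.0602
clock: 16.65
tool_pos: [0.6368, -0.271, 0.2457]
orientation: [180.0, -0.1, -177.1]
force: [0.4, 0.3, 0.4]
opening: 0.0604
16.7 [ 0.6369 -0.271   0.2459] [ 1.7998e+02 -3.0000e-02 -1.7710e+02] F [ 0.2 -0.5 -0.8] op 0.0597 q [ -7.  22.   5.  -0. -73. -80.]
{'position': [315.1, 167.2], 'score': 0.65} [ 0.62406512 -0.27708662  0.096     ]
{'position': [317.1, 103.8], 'score': 0.24} [ 0.55813886 -0.27803608  0.096     ]
```

View pics/w9.png

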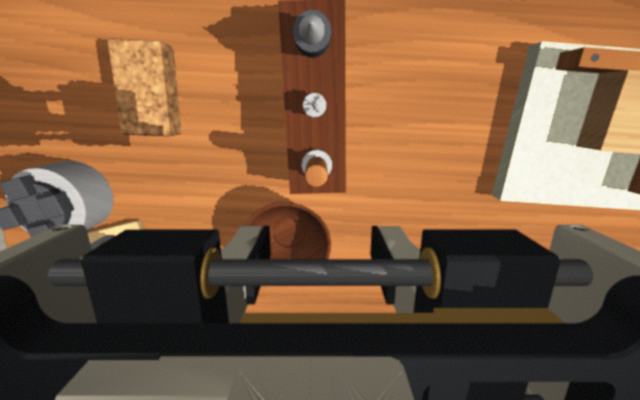

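```bash
python3 -c "
from h import *
import pickle;w=pickle.load(open('w9.pkl','rb'))
cv2.imwrite('pics/c10.png',cv2.resize(w['image'][130:210,270:360,::-1],None,fx=7,fy=7,interpolation=cv2.INTER_CUBIC))"
```

```text
(no output)
```

View pics/c10.png

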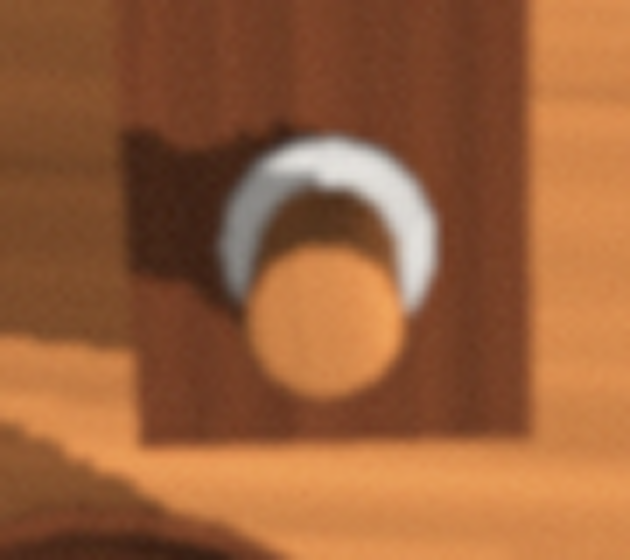

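```bash
python3 -c "
from h import *
import pickle;w=pickle.load(open('w9.pkl','rb'))
f=lambda u,v,z: ray(w,(270+(u+.5)/7-.5,130+(v+.5)/7-.5),z).round(4)
print(f(326,321,.124),f(328,246,.068))
p=(f(326,321,.124)+f(328,246,.068))/2
plan(p[0],p[1],.15,183);plan(p[0],p[1],.080,183)"
```

```text
[ 0.6265 -0.2755  0.124 ] [ 0.6268 -0.2758  0.068 ]
d [10.5 -3.9 96.1] a [ 0.01 -0.01 -0.11] F [ 0.  -0.3  0. ] t 16.75
d [ 10.5  -3.9 166.1] a [ 0.01 -0.01 -0.11] F [ 0.  -0.3  0. ] t 16.75
```

```bash
python3 -m inch '[{"ax":0,"ay":0,"az":0,"dx":10.5,"dy":-4,"dz":50,"fingers":60},{"ax":0,"ay":0,"az":0,"dx":10.5,"dy":-4,"dz":100,"fingers":60},{"ax":0,"ay":0,"az":0,"dx":10.5,"dy":-4,"dz":140,"fingers":60},{"ax":0,"ay":0,"az":0,"dx":10.5,"dy":-4,"dz":160,"fingers":60},{"ax":0,"ay":0,"az":0,"dx":10.5,"dy":-4,"dz":164,"fingers":60},{"ax":0,"ay":0,"az":0,"dx":10.5,"dy":-4,"dz":164,"fingers":60},{"ax":0,"ay":0,"az":0,"dx":10.5,"dy":-4,"dz":164,"fingers":32}]'; python3 -m inch '[{"ax":0,"ay":0,"az":0,"dx":0,"dy":0,"dz":0,"fingers":22},{"ax":0,"ay":0,"az":0,"dx":0,"dy":0,"dz":0,"fingers":15},{"ax":0,"ay":0,"az":0,"dx":0,"dy":0,"dz":0,"fingers":10}]'; python3 -c "
from h import *
st()"
```

```text
clock: 17.62
tool_pos: [0.6273, -0.2769, 0.0837]
orientation: [-180.0, 0.1, -177.2]
force: [-0.2, 0.0, 0.6]
opening: 0.0543
clock: 18.0
tool_pos: [0.6265, -0.277, 0.0825]
orientation: [-180.0, 0.0, -177.2]
force: [0.4, 3.1, 1.4]
opening: 0.0257
18.0 [ 0.6265 -0.277   0.0825] [-1.800e+02  2.000e-02 -1.772e+02] F [0.4 3.1 1.4] op 0.0257 q [ -8.  28.  -8.  -0. -54. -80.]
```

```bash
python3 -m inch '[{"ax":0,"ay":0,"az":0,"dx":0,"dy":0,"dz":0,"fingers":10},{"ax":0,"ay":0,"az":0,"dx":0,"dy":0,"dz":0,"fingers":10},{"ax":0,"ay":0,"az":0,"dx":0,"dy":0,"dz":-15,"fingers":10},{"ax":0,"ay":0,"az":0,"dx":0,"dy":0,"dz":-40,"fingers":10},{"ax":0,"ay":0,"az":0,"dx":0,"dy":0,"dz":-80,"fingers":10},{"ax":0,"ay":0,"az":0,"dx":0,"dy":0,"dz":-120,"fingers":10},{"ax":0,"ay":0,"az":0,"dx":0,"dy":0,"dz":-130,"fingers":10},{"ax":0,"ay":0,"az":0,"dx":0,"dy":0,"dz":-130,"fingers":10}]'; python3 -c "
from h import *
w=snapshot('wrist');save(w,'w10');st();plan(.5500,.109,.205,179)"
```

```text
clock: 19.0
tool_pos: [0.6264, -0.2768, 0.2127]
orientation: [180.0, 0.1, -177.2]
force: [0.0, 0.2, -3.2]
opening: 0.0233
19.05 [ 0.6259 -0.2766  0.2113] [ 1.7995e+02 -6.0000e-02 -1.7722e+02] F [-0.2 -0.9 -2.2] op 0.0234 q [ -8.  22.   1.  -0. -69. -80.]
d [ 57.  388.8   6.7] a [ 0.05 -0.06  3.78] F [-0.2 -0.9 -2.2] t 19.05
```

View pics/w10.png

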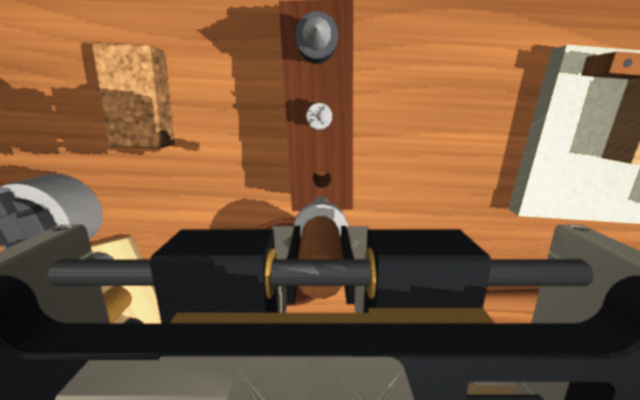

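```bash
python3 -m inch '[{"ax":0,"ay":0,"az":4,"dx":57,"dy":389,"dz":0,"fingers":10},{"ax":0,"ay":0,"az":4,"dx":57,"dy":389,"dz":0,"fingers":10},{"ax":0,"ay":0,"az":4,"dx":57,"dy":389,"dz":0,"fingers":10},{"ax":0,"ay":0,"az":4,"dx":57,"dy":389,"dz":0,"fingers":10},{"ax":0,"ay":0,"az":4,"dx":57,"dy":389,"dz":0,"fingers":10},{"ax":0,"ay":0,"az":4,"dx":57,"dy":389,"dz":0,"fingers":10},{"ax":0,"ay":0,"az":4,"dx":57,"dy":389,"dz":0,"fingers":10},{"ax":0,"ay":0,"az":4,"dx":57,"dy":389,"dz":20,"fingers":10}]'; python3 -m inch '[{"ax":0,"ay":0,"az":0,"dx":0,"dy":0,"dz":20,"fingers":10},{"ax":0,"ay":0,"az":0,"dx":0,"dy":0,"dz":38,"fingers":10},{"ax":0,"ay":0,"az":0,"dx":0,"dy":0,"dz":38,"fingers":10},{"ax":0,"ay":0,"az":0,"dx":0,"dy":0,"dz":38,"fingers":10}]'; python3 -c "
from h import *
w=snapshot('wrist');save(w,'w11');st();
cv2.imwrite('pics/c11.png',cv2.resize(w['image'][0:240,200:440,::-1],None,fx=2.4,fy=2.4,interpolation=cv2.INTER_CUBIC))
s=snapshot('side');cv2.imwrite('pics/c12.png',cv2.resize(s['image'][150:290,220:360,::-1],None,fx=4,fy=4,interpolation=cv2.INTER_CUBIC))
plan(.5500,.109,.150,179)"
```

```text
clock: 20.05
tool_pos: [0.5505, 0.1104, 0.192]
orientation: [180.0, 0.0, 179.0]
force: [0.0, -0.4, -2.2]
opening: 0.0237
clock: 20.55
tool_pos: [0.5507, 0.1084, 0.1543]
orientation: [-180.0, -0.0, 178.8]
force: [0.4, 0.3, -2.6]
opening: 0.0237
20.6 [0.5509 0.1086 0.1547] [-1.8000e+02  2.0000e-02  1.7879e+02] F [ 0.4  0.1 -2. ] op 0.0232 q [  31.   13.  -20.    0.  -57. -122.]
d [1.  0.2 4.9] a [ 0.02  0.05 -0.21] F [ 0.2  0.6 -2.1] t 20.65
```

View pics/c11.png

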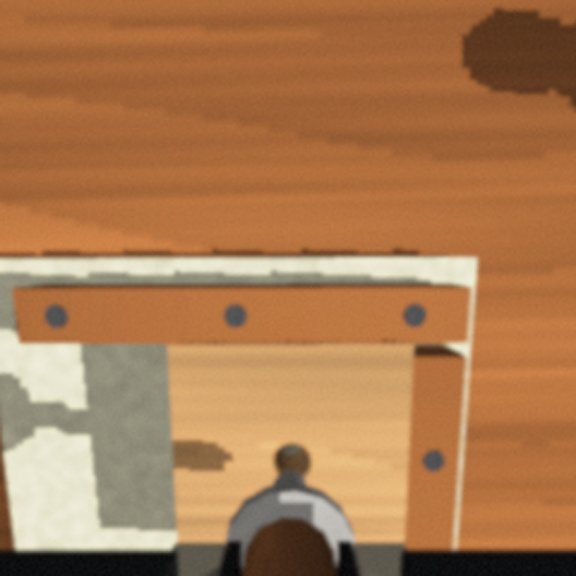

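View pics/c12.png

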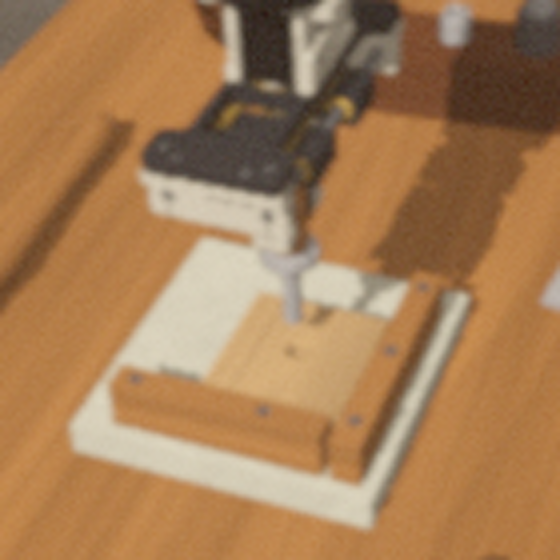

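```bash
python3 -c "
from h import *
w=snapshot('wrist');o=get_obs();T=o['tool_pos']
f=lambda u,v,z: ray(w,(200+(u+.5)/2.4-.5,(v+.5)/2.4-.5),z)[:2].round(4)
ze=T[2]-.0725
print('hole',f(292,461,.058)); print('tip edge -x',f(290,472,ze),'collar -x edge',f(291,484,ze+.05),f(291,484,ze+.058))
print('T',T.round(4)); print('rod cols', f(280,484,ze+.003),f(303,484,ze+.003))
for x in (-.002,0,.002): print(x,[ (proj(w,(T[0]+x+a,T[1],z))-[200,0])*2.4 for a,z in((-.0045,ze),(-.018,ze+.05))])
cv2.imwrite('pics/c13.png',cv2.resize(w['image'][175:235,280:360,::-1],None,fx=8,fy=8,interpolation=cv2.INTER_CUBIC))
"
```

```text
hole [0.5503 0.1099]
tip edge -x [0.547  0.1092] collar -x edge [0.5346 0.1096] [0.532  0.1096]
T [0.5509 0.1088 0.1549]
rod cols [0.5503 0.1056] [0.5505 0.1136]
-0.002 [array([288.23205084, 464.37843746]), array([287.28615358, 470.5078692 ])]
0 [array([288.35404787, 469.85271575]), array([287.44413709, 477.45098845])]
0.002 [array([288.47546974, 475.30118558]), array([287.60117404, 484.35250799])]
```

View pics/c13.png

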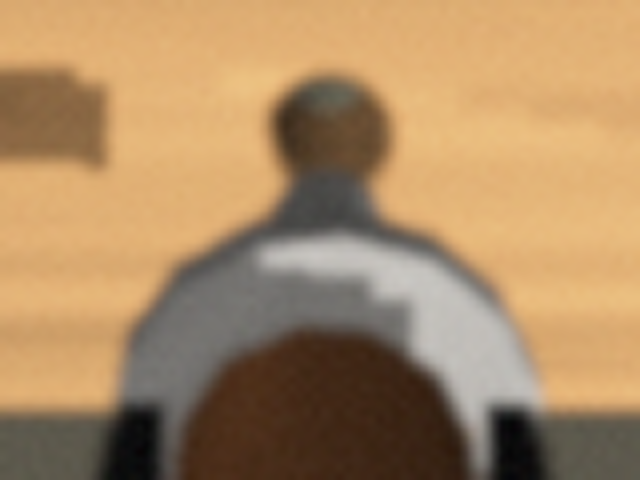

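```bash
python3 -m inch '[{"ax":0,"ay":0,"az":0,"dx":1.5,"dy":0,"dz":10,"fingers":10},{"ax":0,"ay":0,"az":0,"dx":1.5,"dy":0,"dz":19,"fingers":10},{"ax":0,"ay":0,"az":0,"dx":1.5,"dy":0,"dz":19,"fingers":10},{"ax":0,"ay":0,"az":0,"dx":1.5,"dy":0,"dz":19,"fingers":10}]'; python3 -c "
from h import *
w=snapshot('wrist');o=get_obs();T=o['tool_pos'];st()
cv2.imwrite('pics/c14.png',cv2.resize(w['image'][160:235,270:370,::-1],None,fx=7,fy=7,interpolation=cv2.INTER_CUBIC))
s=snapshot('side');cv2.imwrite('pics/c15.png',cv2.resize(s['image'][195:265,255:325,::-1],None,fx=8,fy=8,interpolation=cv2.INTER_CUBIC))
"
```

```text
clock: 21.2
tool_pos: [0.5491, 0.1089, 0.1352]
orientation: [-180.0, -0.0, 178.8]
force: [0.3, -0.3, -2.3]
opening: 0.0233
21.25 [0.5492 0.1089 0.1354] [-1.8000e+02  1.0000e-02  1.7881e+02] F [-0.   0.8 -2.4] op 0.0235 q [  31.   14.  -21.    0.  -55. -122.]
```

View pics/c14.png

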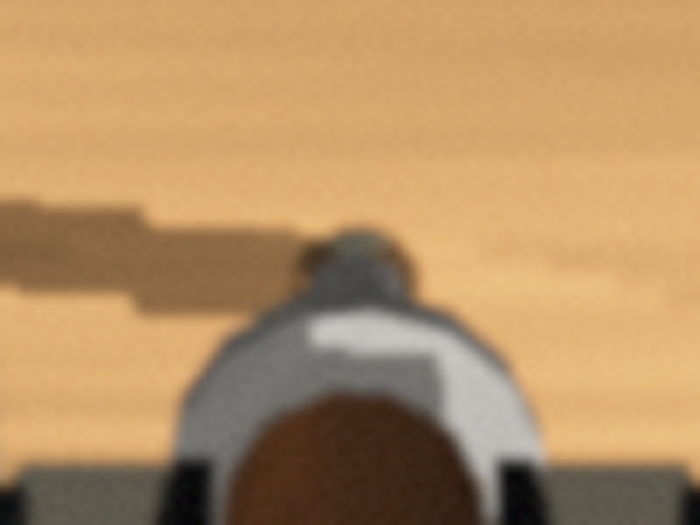

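View pics/c15.png

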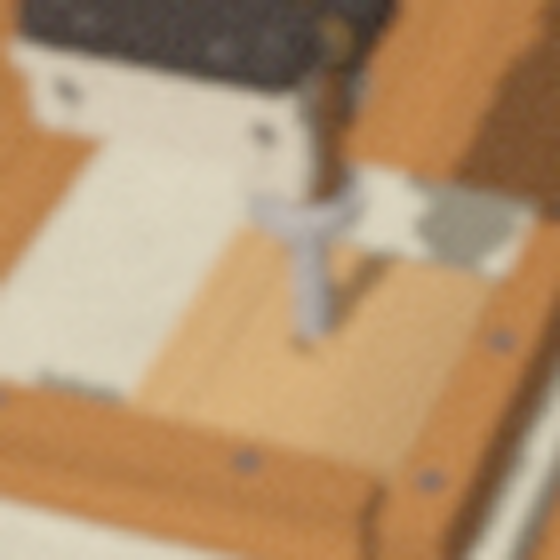

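```bash
python3 -m inch '[{"ax":0,"ay":0,"az":0,"dx":0,"dy":0,"dz":3,"fingers":10},{"ax":0,"ay":0,"az":0,"dx":0,"dy":0,"dz":4.5,"fingers":10},{"ax":0,"ay":0,"az":0,"dx":0,"dy":0,"dz":5.5,"fingers":10}]';python3 -m inch '[{"ax":0,"ay":0,"az":0,"dx":0,"dy":0,"dz":1,"fingers":10},{"ax":0,"ay":0,"az":0,"dx":0,"dy":0,"dz":1.5,"fingers":10}]'
```

```text
clock: 21.68
tool_pos: [0.549, 0.1088, 0.1296]
orientation: [-180.0, -0.0, 178.8]
force: [0.2, -0.1, -2.5]
opening: 0.0231
clock: 21.92
tool_pos: [0.549, 0.1089, 0.1282]
orientation: [-180.0, -0.0, 178.8]
force: [-0.0, 0.7, -2.4]
opening: 0.0235
```

```bash
python3 -m inch '[{"ax":0,"ay":0,"az":0,"dx":0,"dy":0,"dz":1,"fingers":10},{"ax":0,"ay":0,"az":0,"dx":0,"dy":0,"dz":2,"fingers":10}]';python3 -m inch '[{"ax":0,"ay":0,"az":0,"dx":0,"dy":0,"dz":1,"fingers":10},{"ax":0,"ay":0,"az":0,"dx":0,"dy":0,"dz":2,"fingers":10},{"ax":0,"ay":0,"az":0,"dx":0,"dy":0,"dz":3,"fingers":10}]'
```

```text
clock: 22.18
tool_pos: [0.549, 0.1088, 0.1262]
orientation: [180.0, 0.0, 178.8]
force: [-0.2, -0.1, -2.1]
opening: 0.0233
clock: 22.55
tool_pos: [0.549, 0.1089, 0.1232]
orientation: [-180.0, -0.0, 178.8]
force: [-0.1, -0.4, -2.1]
opening: 0.0233
```

```bash
python3 -m inch '[{"ax":0,"ay":0,"az":0,"dx":0,"dy":0,"dz":2,"fingers":10},{"ax":0,"ay":0,"az":0,"dx":0,"dy":0,"dz":4,"fingers":10},{"ax":0,"ay":0,"az":0,"dx":0,"dy":0,"dz":6,"fingers":10}]';python3 -m inch '[{"ax":0,"ay":0,"az":0,"dx":0,"dy":0,"dz":1.5,"fingers":10},{"ax":0,"ay":0,"az":0,"dx":0,"dy":0,"dz":3,"fingers":10},{"ax":0,"ay":0,"az":0,"dx":0,"dy":0,"dz":5,"fingers":10}]'
```

```text
clock: 22.92
tool_pos: [0.549, 0.1089, 0.117]
orientation: [180.0, -0.0, 178.8]
force: [-0.5, 0.5, -2.8]
opening: 0.0233
clock: 23.3
tool_pos: [0.5491, 0.1089, 0.1122]
orientation: [180.0, 0.0, 178.8]
force: [-0.7, 0.5, -2.3]
opening: 0.0231
```

Rod end is now at about 0.040, inside the middle layer, with no contact force.

```bash
python3 -m inch '[{"ax":0,"ay":0,"az":0,"dx":0,"dy":0,"dz":2,"fingers":10},{"ax":0,"ay":0,"az":0,"dx":0,"dy":0,"dz":4,"fingers":10},{"ax":0,"ay":0,"az":0,"dx":0,"dy":0,"dz":6,"fingers":10},{"ax":0,"ay":0,"az":0,"dx":0,"dy":0,"dz":8,"fingers":10}]';python3 -m inch '[{"ax":0,"ay":0,"az":0,"dx":0,"dy":0,"dz":2,"fingers":10},{"ax":0,"ay":0,"az":0,"dx":0,"dy":0,"dz":4,"fingers":10},{"ax":0,"ay":0,"az":0,"dx":0,"dy":0,"dz":6,"fingers":10},{"ax":0,"ay":0,"az":0,"dx":0,"dy":0,"dz":8,"fingers":10}]'
```

```text
clock: 23.8
tool_pos: [0.549, 0.1088, 0.1041]
orientation: [180.0, -0.0, 178.8]
force: [-0.6, 0.5, -3.0]
opening: 0.0233
clock: 24.3
tool_pos: [0.5491, 0.1089, 0.0961]
orientation: [-180.0, 0.0, 178.8]
force: [0.1, 0.4, -2.7]
opening: 0.0235
```

```bash
python3 -m inch '[{"ax":0,"ay":0,"az":0,"dx":0,"dy":0,"dz":1,"fingers":10},{"ax":0,"ay":0,"az":0,"dx":0,"dy":0,"dz":2,"fingers":10},{"ax":0,"ay":0,"az":0,"dx":0,"dy":0,"dz":3,"fingers":10}]'
```

```text
clock: 24.68
tool_pos: [0.549, 0.1089, 0.0932]
orientation: [180.0, 0.0, 178.8]
force: [0.2, 1.0, -3.2]
opening: 0.0232
```

```bash
python3 -m inch '[{"ax":0,"ay":0,"az":0,"dx":0,"dy":0,"dz":2,"fingers":10},{"ax":0,"ay":0,"az":0,"dx":0,"dy":0,"dz":4,"fingers":10},{"ax":0,"ay":0,"az":0,"dx":0,"dy":0,"dz":6,"fingers":10},{"ax":0,"ay":0,"az":0,"dx":0,"dy":0,"dz":8,"fingers":10},{"ax":0,"ay":0,"az":0,"dx":0,"dy":0,"dz":9.5,"fingers":10}]';python3 -m inch '[{"ax":0,"ay":0,"az":0,"dx":0,"dy":0,"dz":1,"fingers":10},{"ax":0,"ay":0,"az":0,"dx":0,"dy":0,"dz":1.5,"fingers":10}]'
```

```text
clock: 25.3
tool_pos: [0.549, 0.1089, 0.0836]
orientation: [-180.0, -0.0, 178.8]
force: [0.2, -0.5, -2.1]
opening: 0.0235
clock: 25.55
tool_pos: [0.549, 0.1088, 0.0822]
orientation: [-180.0, -0.0, 178.8]
force: [0.2, -0.1, -2.5]
opening: 0.0233
```

```bash
python3 -m inch '[{"ax":0,"ay":0,"az":0,"dx":0,"dy":0,"dz":0.5,"fingers":10},{"ax":0,"ay":0,"az":0,"dx":0,"dy":0,"dz":0.8,"fingers":10}]'
```

```text
clock: 25.8
tool_pos: [0.549, 0.1089, 0.0815]
orientation: [180.0, 0.0, 178.8]
force: [-0.5, 0.1, -1.8]
opening: 0.0237
```

```bash
python3 -m inch '[{"ax":0,"ay":0,"az":0,"dx":0,"dy":0,"dz":0.4,"fingers":10},{"ax":0,"ay":0,"az":0,"dx":0,"dy":0,"dz":0.8,"fingers":10}]'; python3 -m inch '[{"ax":0,"ay":0,"az":0,"dx":0,"dy":0,"dz":0.4,"fingers":10},{"ax":0,"ay":0,"az":0,"dx":0,"dy":0,"dz":0.4,"fingers":10}]'
```

```text
clock: 26.05
tool_pos: [0.549, 0.1089, 0.0807]
orientation: [180.0, 0.0, 178.8]
force: [-0.3, -0.6, -1.7]
opening: 0.0233
clock: 26.3
tool_pos: [0.5491, 0.1089, 0.0804]
orientation: [180.0, 0.0, 178.8]
force: [-0.7, 0.0, -0.1]
opening: 0.0232
```

```bash
python3 -m inch '[{"ax":0,"ay":0,"az":0,"dx":0,"dy":0,"dz":0.2,"fingers":10},{"ax":0,"ay":0,"az":0,"dx":0,"dy":0,"dz":0.2,"fingers":10}]'; python3 -m inch '[{"ax":0,"ay":0,"az":0,"dx":0,"dy":0,"dz":0,"fingers":26},{"ax":0,"ay":0,"az":0,"dx":0,"dy":0,"dz":0,"fingers":32},{"ax":0,"ay":0,"az":0,"dx":0,"dy":0,"dz":0,"fingers":50},{"ax":0,"ay":0,"az":0,"dx":0,"dy":0,"dz":0,"fingers":60},{"ax":0,"ay":0,"az":0,"dx":0,"dy":0,"dz":-15,"fingers":60},{"ax":0,"ay":0,"az":0,"dx":0,"dy":0,"dz":-50,"fingers":60},{"ax":0,"ay":0,"az":0,"dx":-40,"dy":0,"dz":-110,"fingers":60},{"ax":0,"ay":0,"az":0,"dx":-80,"dy":0,"dz":-120,"fingers":60}]'; python3 -m inch '[{"ax":0,"ay":0,"az":0,"dx":0,"dy":0,"dz":0,"fingers":60},{"ax":0,"ay":0,"az":0,"dx":0,"dy":0,"dz":0,"fingers":60}]';python3 -c "
from h import *
w=snapshot('wrist');st();save(w,'w12')
s=snapshot('side');cv2.imwrite('pics/c16.png',cv2.resize(s['image'][165:285,230:350,::-1],None,fx=5,fy=5,interpolation=cv2.INTER_CUBIC))
"
```

```text
clock: 26.55
tool_pos: [0.5491, 0.1089, 0.0803]
orientation: [180.0, 0.0, 178.8]
force: [-1.7, 0.3, 3.0]
opening: 0.0236
clock: 27.55
tool_pos: [0.6312, 0.1078, 0.2062]
orientation: [179.9, 0.4, 178.9]
force: [0.7, 0.5, -1.1]
opening: 0.0601
clock: 27.8
tool_pos: [0.6285, 0.1069, 0.2001]
orientation: [180.0, -0.0, 178.8]
force: [-0.4, 0.1, -0.4]
opening: 0.0601
27.85 [0.6281 0.107  0.1999] [-1.7999e+02 -5.0000e-02  1.7879e+02] F [-0.   0.   0.4] op 0.0605 q [  27.   18.   -7.   -0.  -65. -118.]
```

View pics/w12.png

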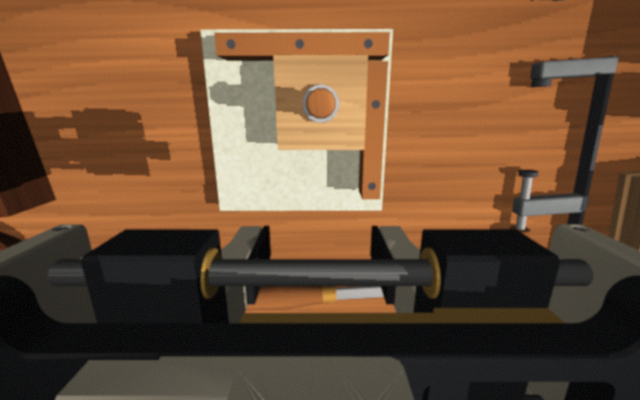

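View pics/c16.png

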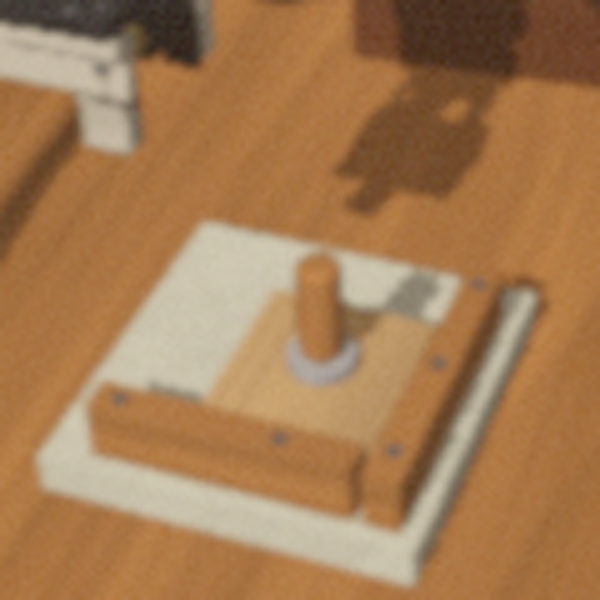

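```bash
python3 -c "
from h import *
w=snapshot('wrist')
cv2.imwrite('pics/c17.png',cv2.resize(w['image'][20:220,195:400,::-1],None,fx=2.9,fy=2.9,interpolation=cv2.INTER_CUBIC))
"
```

```text
(no output)
```

View pics/c17.png

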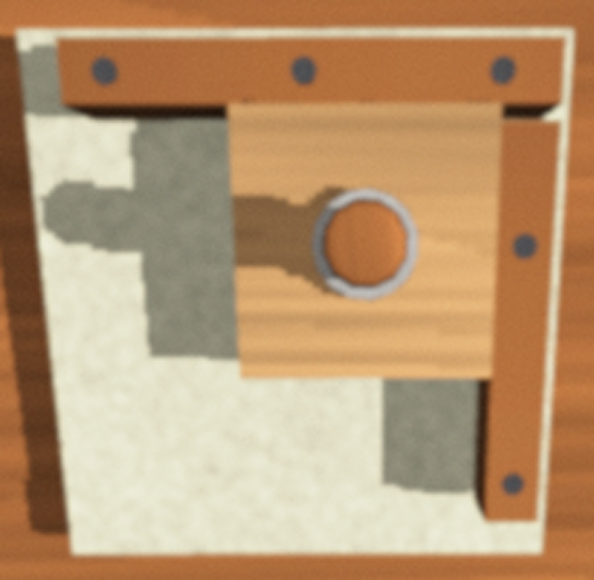

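The picture shows the layers flush against both fences with no gap, and the pin upright with its collar flat on the top layer. I'm handing the job in.

```bash
python3 -c "
from h import *
print(close_job())"
```

```text
the job is handed in; nothing more can be done
None
```

The three layers are home and square in the jig corner, and the pin stands through all of them into the board. I handed the job in at about 28 s.

**Layers:** I pushed the stack against the -x fence, then the +y fence, then once more against the -x fence. The readings at contact were about 6 N, 12 N and 6 N.

**Pin:** I took it from the holder and lowered it in small checked steps. It met no resistance until the collar landed, at about the height expected for the collar on the stack. I pressed about 5 N past the pin's own weight, then let go and backed off.

**Last checks:** The final side and wrist pictures show the layers flush on both fences, the pin upright with its collar flat, and the gripper clear. I saw no sign of anything else having moved, but I only looked closely at the jig.

**Disagreement:** Touch placed the jig hole at (0.551, 0.107) m, assuming the fingers are 19 mm wide. The cameras placed it at (0.550, 0.109) m. I aimed by the cameras, and the pin went in without side force.

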